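# Set the lamp unit's thumbwheel and apply it

## Task

Set the measuring microscope's lamp unit to level 5: with a fingertip on its rubber tyre, roll the thumbwheel next to the push key until the 5 is clicked in uppermost, at the pointer, pressing only lightly so that its sprung axle is never forced down near its stop. Only then press the key fully in and let it spring back. Leave the other thumbwheel at its setting and everything else standing where it is.

Things in the scene. Friction and masses are not known exactly. Their poses are not given: they have to be found in the camera images.
- unit: white bench lamp control unit, fixed, 160 mm (its x) by 270 mm (its y), flat grey top 84 mm above the table. Origin: centre of its underside. Its -x side (dark front panel) roughly faces the robot. In a row along y on its top: push key (at the -y end), the wheel to set, the other wheel.
- wheel_top (a point): top of the rubber tyre of the thumbwheel to set (the one next to the key), at rest, middle of its width, 100 mm above the table (fixed point, axes as the unit's). Tyre 56 mm in diameter, 14 mm wide, axle along the unit's y; 16 mm of it stands out of the unit. A shut fingertip laid on it and drawn along the unit's x rolls it by friction, 17.6 mm of travel a step.
- wheel_drum (a point): top of that wheel's digit drum, on the +y side of the tyre and turning with it (this point stays): black, ten flats, 47 mm across, 13 mm wide, 4.5 mm lower than the tyre, white digits 0-9, 10 mm tall, that read upright from the robot's side. A small white T-shaped pointer, 8 mm high, stands on the unit beside the drum, level with the uppermost digit.
- wheel (a joint): angle of that wheel (rad). 0: digit 0 uppermost; a step is 0.628: digit = value / 0.628 modulo 10, so 5 is at 3.14 and -3.14. Grows as the wheel's top moves to the unit's +x (away from the robot). Turns endlessly both ways, clicks into ten positions; let go, it settles into the nearest. Starts at 7, 8, 9, 0, 1, 2 or 3 (value -1.9 to 1.9).
- wheel_axle (a joint): how far that wheel's sprung axle is pressed down (m): 0 at rest, stop at 0.0025; over 0.0016 (about 12 N on the tyre) is too hard. It first yields at about 1.3 N, then 7 N per mm. Rolling over a click needs up to about 2 N along the tyre, so press with about 5 to 8 N; less slips.
- wheel2_rim (a point): a point on the tyre of the other, identical thumbwheel, 82 mm farther to the unit's +y; it turns with that wheel, which must stay as it is
- key_top (a point): centre of the top of the round grey push key, 26 mm across, in a black housing at the -y end of the row, 76 mm from the wheel to be set. It goes down 6 mm; fully in takes 5 N.
- key (a joint): travel of the push key (m): 0 out, 0.006 fully in; springs back
- objective: bystander: steel microscope objective, 30 mm across, 46 mm tall, standing on the unit's top at its far -y corner. Origin at its underside.
- lens_cap: bystander: black lens cap, 36 mm across, 10 mm tall, on the unit's top at its far +y corner. Origin at its underside.
- gauge_block: bystander: steel gauge block 35 x 9 x 60 mm, standing on end. Origin at its underside.
- solvent: bystander: amber bottle 52 mm across, 105 mm tall. Origin at its underside.
- dish: bystander: shallow glass dish 80 mm across, 16 mm tall. Origin at its underside.
- driver: bystander: screwdriver 160 mm long lying on the table. Origin at the underside.
- vblock: bystander: dark steel V-block 50 x 40 x 38 mm. Origin at its underside.

How it is judged:
By the outcome, as a careful person would: the job done as asked, in the order asked, and still so for the second after the job is handed in, with the robot touching nothing.
It also fails if it takes over 51 s, if anything falls off the work surface, if the arm or the gripper's body presses on something with over 40 N, if the wrist force passes 120 N, or if a joint passes its speed limit or range.

## Robot

A 6-joint arm with a two-finger parallel gripper is mounted at the origin on the work surface. World frame = base frame: x ahead of the robot, y to its left, z up, the work surface at z = 0. Lengths are in mm, angles in rad, forces in N, time in s.
With the tool pointing down it reaches from about 350 to 775 mm from the base axis. Payload 7.3 kg.
Tool frame: the origin (TCP) lies at the centre of the arm's flange, where the gripper is bolted on; the fingertips stand 178 mm ahead of it and the grasp point (between the pads) lies 159 mm ahead of it; z points along the fingers, y is the direction in which the jaws open and shut (so a half turn about z gives the same grasp; the last joint's range is limited). The gripper opens to 92 mm and grips with 3 to 60 N. Pads are 19 mm wide; open, the fingers measure 130 mm over their backs; the gripper's body (75 mm by 190 mm) begins 47 mm behind the grasp point.
Start: joints at [-1.353, 0.342, 1.524, -0, 1.275, -0.146], TCP at [186.829, -490.635, 404.741] pointing down, gripper open.
Joint ranges: [-2.53, 2.53], [-0.77, 2.02], [0.04, 2.7], [-1, 4.14], [0.28, 2.66], [-3.11, 3.11]. Speed limits (rad/s): [2.57, 2.57, 3.14, 3.14, 3.14, 3.14].

## Interface

Orientations are given as [roll, pitch, yaw] about the fixed x, y, z axes, in that order (R = Rz(yaw) Ry(pitch) Rx(roll)).
In Python, from plant import get_obs, capture, close_job gives the robot as it stands. The module is installed in compiled form; this text tells all that it offers.
- The arm moves only by the shell command python3 -m pendant 'ROWS'. ROWS is JSON, a list of rows, each a list of 3 entries, a list of its own where there are three numbers: the shift along the tool's x, y, z in m, then the turn, a rotation vector about the tool's x, y, z in rad, then the finger opening in m, from 0 to 0.0918. In form: [[[tx, ty, tz], [wx, wy, wz], fingers], ...]. A call has 1 to 10 rows; each row is the pose to reach, as a shift and turn from the pose commanded when the call began, along the tool's axes at that moment; what a row does not reach only later rows make up. A row lasts 1/12 s, in which the tool goes at most 41.7 mm and 7.16 degrees, less where a joint would pass 70% of its speed; a pose out of reach is approached as far as the arm can. A call with a gripper value outside its range is refused whole. The fingers move at their own pace and stop on an object; the grip force is fixed at half the most. Time passes only in rows, so rows that repeat a pose let the fingers close. It gives the time, the measured TCP pose, the force and the opening at its end, in the units of the state.
- get_obs(): the state, without advancing time (a new reading comes with each control period).
- capture(name): name is "scene" or "top" or "wrist"; returns a dict with "color" (480x640x3 uint8, red, green, blue), "mtx" (3x3 intrinsics, pixels), "rvec" (rotation vector, rad) and "tvec" (3), from world to camera coordinates, as OpenCV has them. Camera axes: x right, y down, z forward; pixel columns grow to the right and rows downward; lengths in mm; the calibration is good to about 2 mm. A picture is of the moment at which its call begins. There is no depth.
- close_job(): hands the job in, once; it reports no verdict.
The state is a dict: "time": time; "joint_positions": joint angles; "dq": joint speeds; "tau": joint torques, N m; "tool_pos": TCP position; "tcp_rot": TCP orientation; "contact_force": force on the tool from outside, world axes, zero at the start; "moment": the same for the moment, N m; "grip_width": finger opening in mm.
Only numpy, scipy, OpenCV 4.12 (cv2) and the standard library are available. Lean on these libraries where they do the work, as an engineer would, in place of code of your own. Each camera call takes 0.05 s, during which the arm holds its last target. There are 200 camera calls.

## Working session

There is one attempt and no reset: what is moved stays moved. The work goes in short steps, Python scripts to look and compute and a shell command to move; the robot and the scene stay as the last step left them, time stands still between calls to the robot, and variables do not carry over. Pictures are saved under pics/ and viewed, about 8 in all and at most 12, crops included, and the job is handed in when it is done.

```bash
mkdir -p pics
cat > h.py <<'E'
import numpy as np, cv2
from plant import get_obs, capture
def cam(c):
    R=cv2.Rodrigues(np.array(c["rvec"],float))[0]; t=np.array(c["tvec"],float).ravel(); return R,t,np.array(c["mtx"],float)
def ray(c,uv,z):
    R,t,K=cam(c); d=R.T@np.linalg.inv(K)@np.array([uv[0],uv[1],1.]); o=-R.T@t
    return o+d*(z-o[2])/d[2]
def proj(c,p):
    R,t,K=cam(c); q=K@(R@np.array(p,float)+t); return q[:2]/q[2]
def save(c,n): cv2.imwrite("pics/"+n+".png",c["color"][:,:,::-1])
E
python3 - <<'E'
from h import *
import pickle
o=get_obs(); print(o)
for n in("scene","top"):
    c=capture(n); save(c,n+"1"); pickle.dump(c,open(n+"1.pkl","wb")); R,t,K=cam(c); print(n,-R.T@t,K[0,0])
E
```

```text
{'time': 0.0, 'joint_positions': array([-1.35300828e+00,  3.42687713e-01,  1.52501058e+00, -1.38978800e-06,
        1.27538839e+00, -1.45971114e-01]), 'dq': array([-7.06420875e-04, -4.57584561e-05,  6.32336249e-04, -2.88529926e-04,
        3.82811461e-04,  5.03897229e-04]), 'tau': array([-3.32038595e-03, -4.31248498e+01, -2.44220906e+01,  7.13252812e-02,
        5.60352893e-02, -1.56953715e-04]), 'tool_pos': array([ 186.79429187, -490.49734645,  404.06517959]), 'tcp_rot': array([-3.14011433e+00, -2.15995748e-04,  3.63759404e-01]), 'contact_force': array([1.28288319, 0.80639946, 0.03794876]), 'moment': array([-0.04945289, -0.02272259, -0.03703069]), 'grip_width': 91.62931345596002}
scene [ 916.08112262 -659.62347629  564.32070035] 483.11321744884486
top [ 300.43134557   -7.48895217 1082.38712668] 476.0118814175906
```

View pics/top1.png

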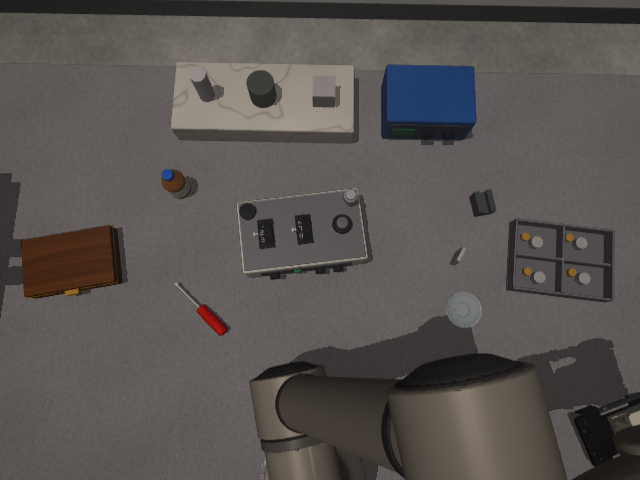

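View pics/scene1.png

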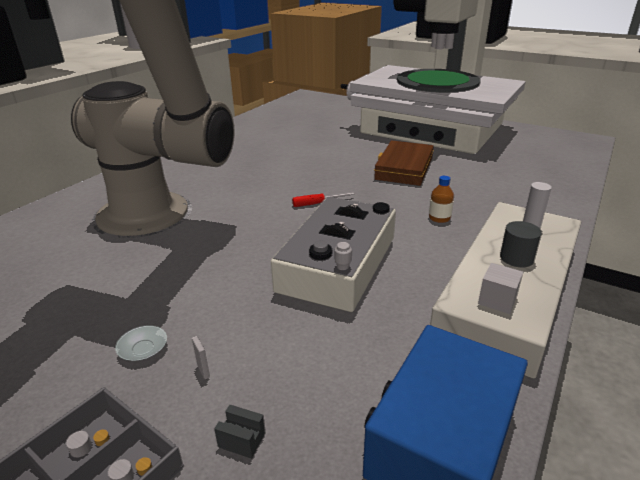

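The top view shows the unit at about (238–367, 190–275), with the key at (342,224), the wheel to set at (303,229) and the other wheel at (265,234). World +x is up in the image and +y is left.

Run:
```python
from h import *
import pickle
c=pickle.load(open("top1.pkl","rb"))
im=c["color"][180:280,230:375][:,:,::-1]
cv2.imwrite("pics/crop1.png",cv2.resize(im,None,fx=5.4,fy=5.4,interpolation=cv2.INTER_CUBIC))
for n,uv,z in(("key",(342,224),100),("wheel",(301,229),100),("w2",(263,234),100)): print(n,ray(c,uv,z))
for uv in((238,204),(358,190),(367,261),(243,272)): print(ray(c,uv,84))
```

```text
key [533.11427869 -44.96735704 100.        ]
wheel [520.23433993  41.53586678 100.        ]
w2 [507.54172014 121.44139906 100.        ]
[576.27284903 181.08844958  84.        ]
[613.92711984 -79.31879718  84.        ]
[457.63315719 -99.76745393  84.        ]
[427.87185332 161.93857765  84.        ]
```

View pics/crop1.png

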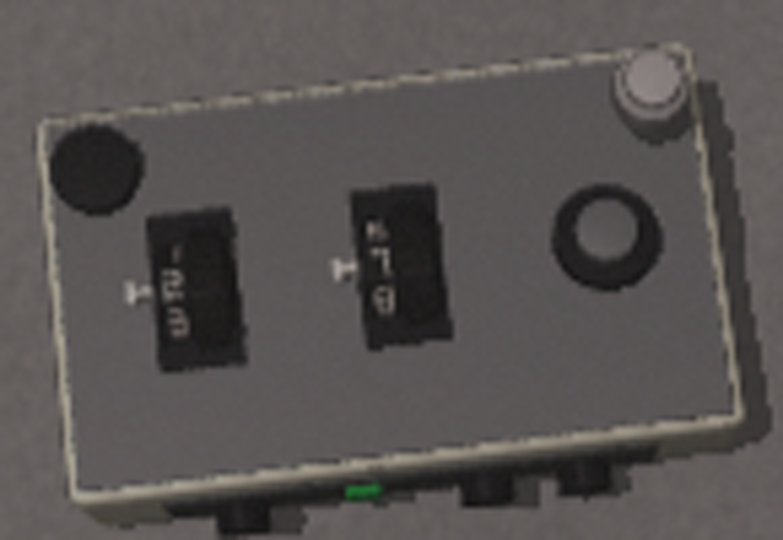

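Digits read 6‑7‑8 on the wheel, with 7 at the pointer at crop (380,265), and 1‑2‑3 on the other wheel, with 2 at the pointer. From 7, reaching 5 takes two steps towards the robot (unit −x).

```bash
cat >> h.py <<'E'
from scipy.spatial.transform import Rotation as Rn
def plan(p,yaw,tiplen=178.):
    "tool-frame shift (m) & turn to put tip at p, pointing down"
    o=get_obs(); R=Rn.from_euler("xyz",o["tcp_rot"]); T=np.array(p)+[0,0,tiplen]
    return np.round(R.inv().apply(T-o["tool_pos"])/1000,4),np.round((R.inv()*Rn.from_euler("xyz",[np.pi,0,yaw])).as_rotvec(),4)
E
python3 - <<'E'
from h import *
import pickle
c=pickle.load(open("top1.pkl","rb"))
f=lambda x,y,z:ray(c,((x+.5)/5.4-.5+230,(y+.5)/5.4-.5+180),z)
q=[f(*p,84) for p in((40,122),(688,45),(742,415),(76,497))]
for i in range(4): 
    d=q[(i+1)%4]-q[i]; print(np.linalg.norm(d),np.degrees(np.arctan2(d[1],d[0])))
print("centre",np.mean(q,0))
k=f(607,230,94); w=f(421,263,100); w2=f(213,288,100)
print(k,w,w2,np.linalg.norm(k-w),np.linalg.norm(w-w2),np.degrees(np.arctan2(*(w2-k)[1::-1])))
print(plan([w[0],w[1],150],np.pi/2+.141))
E
```

```text
263.393525761515 -81.6409438777746
152.8656789302004 -171.48942358295713
263.1530168126144 98.46169997774668
153.33793309051532 8.600135916065444
centre [523.75328014  41.81599113  84.        ]
[538.50930238 -45.13522622  94.        ] [522.08360478  27.71601791 100.        ] [510.15955899 108.79045192 100.        ] 74.92067346646218 81.94660894856447 100.43568003044436
(array([ 0.4977, -0.3649,  0.0767]), array([-1.000e-03, -1.000e-03, -1.348e+00]))
```

```bash
python3 -m pendant '[[[0.030,-0.022,0],[0,0,-0.081],0],[[0.060,-0.044,0],[0,0,-0.162],0],[[0.090,-0.066,0],[0,0,-0.243],0],[[0.120,-0.088,0],[0,0,-0.324],0],[[0.150,-0.110,0],[0,0,-0.405],0],[[0.180,-0.132,0],[0,0,-0.486],0],[[0.210,-0.154,0],[0,0,-0.567],0],[[0.240,-0.176,0],[0,0,-0.648],0],[[0.270,-0.198,0],[0,0,-0.729],0],[[0.300,-0.220,0],[0,0,-0.810],0]]'; python3 -c "
from h import *
print(plan([522,27.7,150],1.719))"
```

```text
time: 0.93
tool_pos: [389.4, -176.5, 404.6]
tcp_rot: [-3.141, 0.0, 1.178]
contact_force: [1.2, 0.1, -0.9]
grip_width: 29.7
(array([0.2394, 0.0443, 0.0766]), array([-2.000e-04, -0.000e+00, -5.414e-01]))
```

```bash
python3 -m pendant '[[[0.030,0.0055,0],[0,0,-0.068],0],[[0.060,0.011,0],[0,0,-0.135],0],[[0.090,0.0165,0],[0,0,-0.203],0],[[0.120,0.022,0],[0,0,-0.271],0],[[0.150,0.028,0],[0,0,-0.338],0],[[0.180,0.033,0],[0,0,-0.406],0],[[0.210,0.039,0],[0,0,-0.474],0],[[0.239,0.044,0.02],[0,0,-0.541],0],[[0.239,0.044,0.05],[0,0,-0.541],0],[[0.239,0.044,0.05],[0,0,-0.541],0]]'; python3 -c "
from h import *
import pickle
print(plan([522,27.7,150],1.719), get_obs()['contact_force'],get_obs()['tool_pos'])
c=capture('wrist');save(c,'w1');pickle.dump(c,open('w1.pkl','wb'))
R,t,K=cam(c);print(-R.T@t)
o=get_obs();print('tip',proj(c,o['tool_pos']-np.array([0,0,178])),'wheel',proj(c,[522,27.7,100]))"
```

```text
time: 1.77
tool_pos: [520.9, 26.6, 349.6]
tcp_rot: [-3.132, -0.002, 1.717]
contact_force: [-2.1, -0.7, -0.3]
grip_width: 0.5
(array([0.0009, 0.0015, 0.0216]), array([-0.0096, -0.0022, -0.0015])) [-2.06163701 -0.70146593 -0.27599309] [520.8860735   26.58408177 349.56380954]
[509.22477742 108.40726673 330.93660516]
tip [324.14858727 319.76174558] wheel [326.4726691  259.44055141]
```

View pics/w1.png

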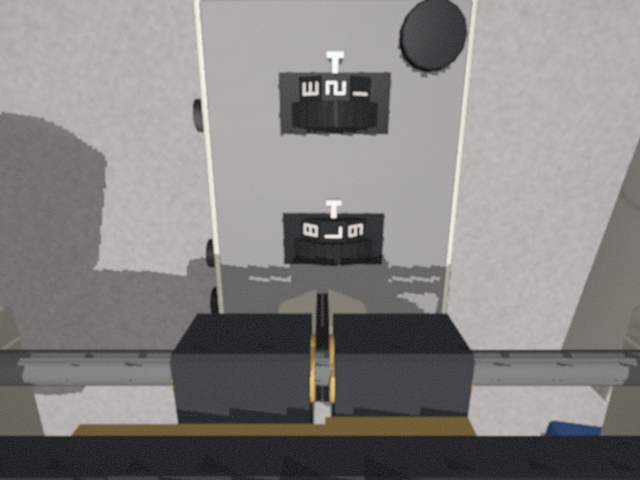

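The wrist view shows 7 at the pointer of the wheel to set (334,230) and 2 on the other wheel (336,88). The fingertip geometry around (322,300) is unclear, so I'll overlay projected tip points.

Run:
```python
from h import *
import pickle
c=pickle.load(open("w1.pkl","rb")); o=get_obs(); R=Rn.from_euler("xyz",o["tcp_rot"]); im=c["color"][:,:,::-1].copy()
print(c["mtx"][0])
im=cv2.resize(im[190:470,140:500],None,fx=2.1,fy=2.1,interpolation=cv2.INTER_CUBIC)
for z,col in((178,(0,0,255)),(159,(0,255,0)),(130,(255,0,0))):
  for x in(-9.5,9.5):
    for y in(-19,0,19):
      p=proj(c,o["tool_pos"]+R.apply([x,y,z])); cv2.circle(im,tuple(int(v) for v in ((p-[140,190])*2.1)),3,col,-1)
cv2.imwrite("pics/w1c.png",im)
# wheel from wrist cam: pointer, drum edges, key
for n,uv,z in(("drumtop digit",(335,230),95.5),("slotL",(284,264),84),("slotR",(382,264),84),("slotTL",(284,213),84),("slotTR",(383,213),84),("pointer",(334,202),92)): print(n,ray(c,uv,z))
s=capture("scene"); pickle.dump(s,open("s2.pkl","wb"))
p=proj(s,[522,28,120]).astype(int); print(p); u,v=p
cv2.imwrite("pics/s2.png",cv2.resize(s["color"][v-75:v+75,u-90:u+90][:,:,::-1],None,fx=4.4,fy=4.0,interpolation=cv2.INTER_CUBIC))
```

```text
[397.82132448   0.         321.95311926]
drumtop digit [524.52998941  45.82053417  95.5       ]
slotL [495.61714677  14.72244614  84.        ]
slotR [559.56069132  24.47313118  84.        ]
slotTL [491.4983402   48.95498215  84.        ]
slotTR [553.59362723  58.345137    84.        ]
pointer [521.38085783  62.23818888  92.        ]
[333 216]
```

View pics/w1c.png

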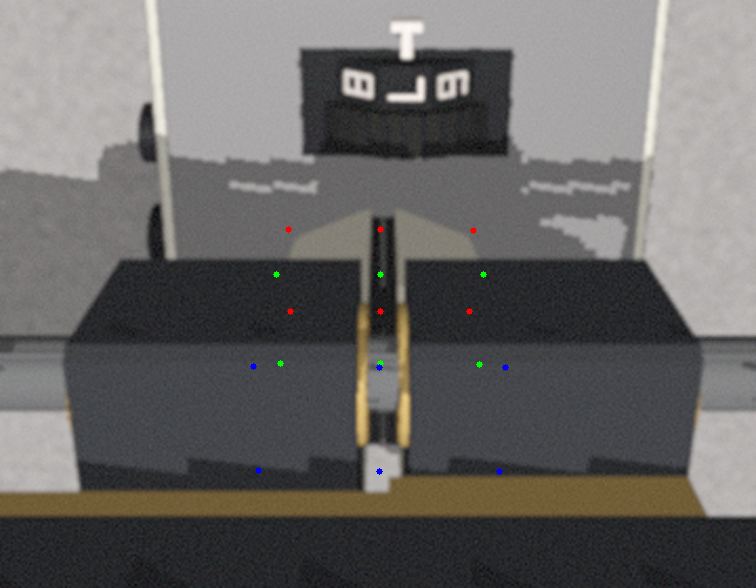

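View pics/s2.png

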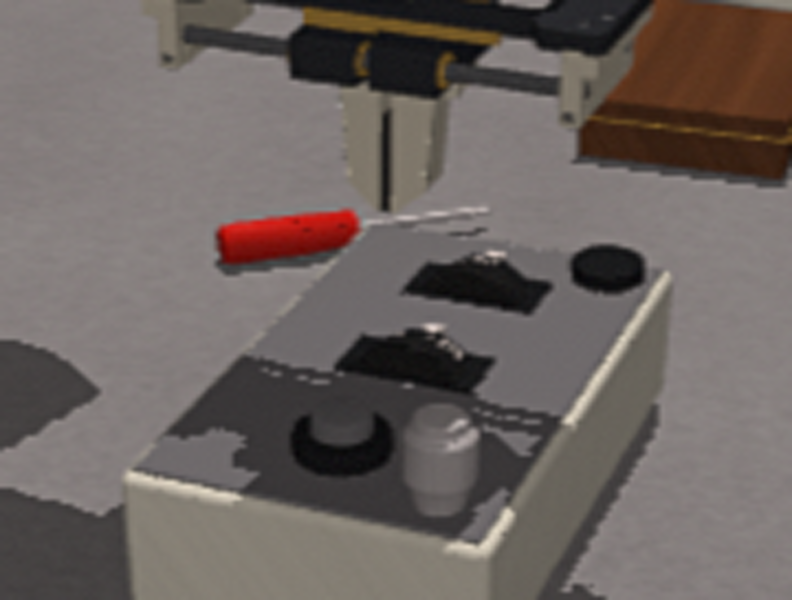

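The fingertips taper to about 8 mm along the jaw direction (unit x here) and are 19 mm wide across. The wrist camera clearly sees the digits. Corrected for the tip offset, both views put the tyre top at about (523.5, 27.5). I'll approach 8 mm beyond it.

```bash
python3 -c "
from h import *
print(plan([531.4,28.7,106],1.719),get_obs()['contact_force'],get_obs()['tcp_rot'])"
```

```text
(array([0.0022, 0.0105, 0.0701]), array([-0.0034, -0.0005, -0.0042])) [-0.23833066  0.06083649  0.52935982] [-3.13823864e+00 -5.05522316e-04  1.71476106e+00]
```

```bash
python3 -m pendant '[[[0.002,0.0105,0.025],[0,0,-0.004],0],[[0.002,0.0105,0.045],[0,0,-0.004],0],[[0.002,0.0105,0.060],[0,0,-0.004],0],[[0.002,0.0105,0.066],[0,0,-0.004],0],[[0.002,0.0105,0.068],[0,0,-0.004],0],[[0.002,0.0105,0.068],[0,0,-0.004],0],[[0.002,0.0105,0.068],[0,0,-0.004],0],[[0.002,0.0105,0.068],[0,0,-0.004],0]]'
python3 - <<'E'
from h import *
import pickle
o=get_obs();print(o['tool_pos'],o['contact_force'])
c=capture('wrist');pickle.dump(c,open('w2.pkl','wb'))
cv2.imwrite("pics/w2.png",cv2.resize(c["color"][150:450,140:500][:,:,::-1],None,fx=1.9,fy=1.9,interpolation=cv2.INTER_CUBIC))
print(plan([531.4,28.7,106],1.719))
E
```

```text
time: 2.53
tool_pos: [532.3, 28.4, 288.1]
tcp_rot: [3.139, 0.001, 1.718]
contact_force: [-0.9, 0.3, -0.3]
grip_width: 0.2
[532.33325058  28.3651117  288.10824903] [-0.86833115  0.25763257 -0.28934387]
(array([ 0.0004, -0.0008,  0.0039]), array([ 0.0021,  0.0006, -0.0005]))
```

View pics/w2.png

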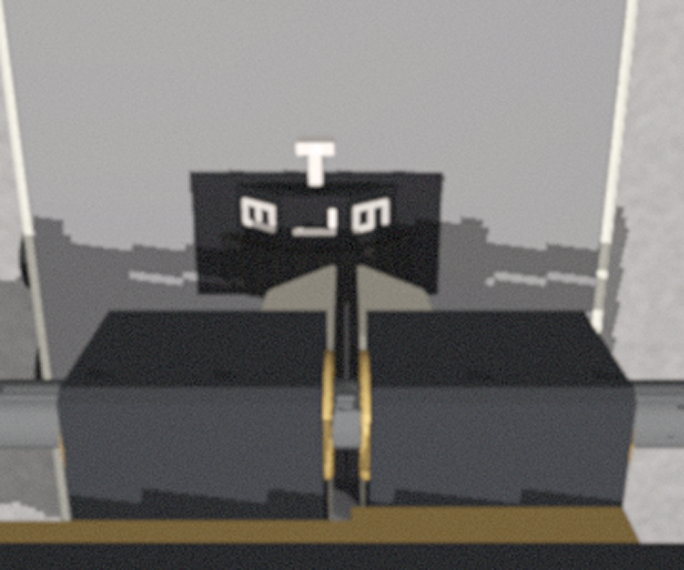

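The tip, at crop column 346, is about 7 mm beyond the drum centre at 315, as planned. The digit at the pointer is still 7. I'll creep down next.

```bash
for i in 1; do python3 -m pendant '[[[0,0,0.004],[0,0,0],0],[[0,0,0.007],[0,0,0],0],[[0,0,0.008],[0,0,0],0],[[0,0,0.008],[0,0,0],0],[[0,0,0.008],[0,0,0],0],[[0,0,0.008],[0,0,0],0],[[0,0,0.008],[0,0,0],0]]'; done; python3 -m pendant '[[[0,0,0.0007],[0,0,0],0],[[0,0,0.0007],[0,0,0],0],[[0,0,0.0007],[0,0,0],0]]';python3 -m pendant '[[[0,0,0.0005],[0,0,0],0],[[0,0,0.0005],[0,0,0],0],[[0,0,0.0005],[0,0,0],0]]'
```

```text
time: 3.17
tool_pos: [532.0, 28.6, 278.7]
tcp_rot: [3.142, 0.0, 1.719]
contact_force: [0.4, 0.1, -0.3]
grip_width: 0.1
time: 3.42
tool_pos: [532.1, 28.6, 278.1]
tcp_rot: [3.141, 0.0, 1.719]
contact_force: [-0.1, -0.3, 0.1]
grip_width: 0.4
time: 3.67
tool_pos: [532.1, 28.6, 277.8]
tcp_rot: [3.141, 0.0, 1.719]
contact_force: [-0.1, 0.1, 2.0]
grip_width: 0.3
```

```bash
python3 -m pendant '[[[0,0,0.0003],[0,0,0],0],[[0,0,0.0003],[0,0,0],0],[[0,0,0.0003],[0,0,0],0]]';python3 -m pendant '[[[0,0,0.0003],[0,0,0],0],[[0,0,0.0003],[0,0,0],0],[[0,0,0.0003],[0,0,0],0]]'
```

```text
time: 3.92
tool_pos: [532.2, 28.6, 277.5]
tcp_rot: [3.141, 0.0, 1.719]
contact_force: [0.8, 1.0, 4.0]
grip_width: 0.2
time: 4.17
tool_pos: [532.2, 28.6, 277.2]
tcp_rot: [3.141, 0.0, 1.719]
contact_force: [0.1, 0.7, 4.5]
grip_width: 0.5
```

```bash
python3 -m pendant '[[[0,-0.001,0.0001],[0,0,0],0],[[0,-0.002,0.0001],[0,0,0],0],[[0,-0.003,0.0001],[0,0,0],0],[[0,-0.004,0.0001],[0,0,0],0],[[0,-0.005,0.0001],[0,0,0],0]]';python3 -m pendant '[[[0,-0.001,0],[0,0,0],0],[[0,-0.002,0],[0,0,0],0],[[0,-0.003,0],[0,0,0],0],[[0,-0.004,0],[0,0,0],0],[[0,-0.005,0],[0,0,0],0]]'
```

```text
time: 4.58
tool_pos: [527.5, 27.9, 277.4]
tcp_rot: [3.139, 0.0, 1.719]
contact_force: [2.2, 1.0, 6.0]
grip_width: 0.2
time: 5.0
tool_pos: [522.4, 27.1, 277.4]
tcp_rot: [3.14, 0.0, 1.719]
contact_force: [1.2, 0.1, 6.4]
grip_width: 0.1
```

```bash
python3 -m pendant '[[[0,-0.001,0],[0,0,0],0],[[0,-0.002,0],[0,0,0],0],[[0,-0.003,0],[0,0,0],0],[[0,-0.004,0.0001],[0,0,0],0],[[0,-0.005,0.0002],[0,0,0],0],[[0,-0.006,0.0002],[0,0,0],0]]';python3 -m pendant '[[[0,0,-0.005],[0,0,0],0],[[0,0,-0.008],[0,0,0],0],[[0,0.0155,-0.008],[0,0,0],0],[[0,0.0155,-0.008],[0,0,0],0],[[0,0.0155,-0.008],[0,0,0],0],[[0,0.0155,-0.008],[0,0,0],0]]';  python3 - <<'E'
from h import *
c=capture('wrist')
cv2.imwrite("pics/w3.png",cv2.resize(c["color"][210:320,220:400][:,:,::-1],None,fx=3,fy=3,interpolation=cv2.INTER_CUBIC))
E
```

```text
time: 5.5
tool_pos: [516.0, 26.2, 276.8]
tcp_rot: [-3.141, 0.0, 1.719]
contact_force: [-0.8, -0.2, 5.4]
grip_width: 0.4
time: 6.0
tool_pos: [531.0, 28.5, 284.2]
tcp_rot: [-3.14, -0.0, 1.719]
contact_force: [-0.5, 0.2, -0.9]
grip_width: 0.4
```

View pics/w3.png

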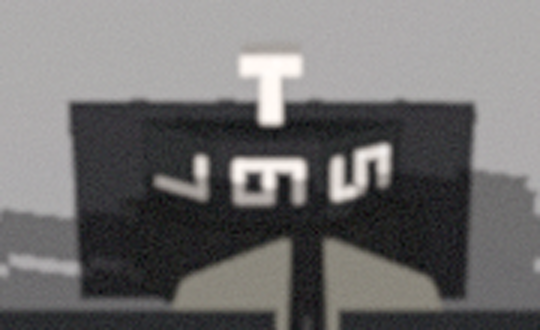

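The wheel moved exactly one step: 6 is now at the pointer (268,180) with 5 next. I'll repeat the stroke.

```bash
python3 -m pendant '[[[0,0.0005,0.004],[0,0,0],0],[[0,0.0005,0.006],[0,0,0],0],[[0,0.0005,0.007],[0,0,0],0],[[0,0.0005,0.0073],[0,0,0],0],[[0,0.0005,0.0075],[0,0,0],0],[[0,0.0005,0.0077],[0,0,0],0],[[0,0.0005,0.0077],[0,0,0],0],[[0,0.0005,0.0077],[0,0,0],0]]'
```

```text
time: 6.72
tool_pos: [532.2, 28.6, 277.2]
tcp_rot: [3.141, 0.0, 1.719]
contact_force: [0.9, 1.9, 4.6]
grip_width: 0.3
```

```bash
python3 -m pendant '[[[0,-0.001,0.0001],[0,0,0],0],[[0,-0.002,0.0001],[0,0,0],0],[[0,-0.003,0.0001],[0,0,0],0],[[0,-0.004,0.0001],[0,0,0],0],[[0,-0.005,0.0001],[0,0,0],0],[[0,-0.006,0.0001],[0,0,0],0],[[0,-0.007,0.0001],[0,0,0],0],[[0,-0.008,0.0001],[0,0,0],0],[[0,-0.009,0.0001],[0,0,0],0],[[0,-0.010,0.0001],[0,0,0],0]]'
python3 -m pendant '[[[0,-0.001,0],[0,0,0],0],[[0,-0.002,0],[0,0,0],0],[[0,-0.003,0],[0,0,0],0],[[0,-0.004,0.0001],[0,0,0],0],[[0,-0.005,0.0002],[0,0,0],0],[[0,-0.006,0.0002],[0,0,0],0]]';python3 -m pendant '[[[0,0,-0.005],[0,0,0],0],[[0,0,-0.015],[0,0,0],0],[[0,0,-0.030],[0,0,0],0],[[0,0,-0.040],[0,0,0],0],[[0,0,-0.040],[0,0,0],0],[[0,0,-0.040],[0,0,0],0],[[0,0,-0.040],[0,0,0],0]]';  python3 - <<'E'
from h import *
import pickle
c=capture('wrist');pickle.dump(c,open('w4.pkl','wb'))
cv2.imwrite("pics/w4.png",cv2.resize(c["color"][50:330,180:480][:,:,::-1],None,fx=2.1,fy=2.1,interpolation=cv2.INTER_CUBIC))
# key position from scene + top by triangulation
s=capture('scene');t=capture('top');pickle.dump((s,t),open('st.pkl','wb'))
ux=np.array([np.cos(.148),np.sin(.148),0]);uy=np.array([-ux[1],ux[0],0])
for z in(92,96,100): print(z,proj(s,np.array([524,28,z])-76*uy), proj(t,np.array([524,28,z])-76*uy))
print(np.array([524,28,95])-76*uy)
E
```

```text
time: 7.55
tool_pos: [522.4, 27.2, 277.3]
tcp_rot: [3.14, 0.0, 1.719]
contact_force: [0.3, 0.7, 7.3]
grip_width: 0.5
time: 8.05
tool_pos: [515.9, 26.2, 276.7]
tcp_rot: [-3.141, 0.0, 1.719]
contact_force: [-1.4, 0.2, 5.3]
grip_width: 0.4
time: 8.63
tool_pos: [516.0, 26.2, 316.2]
tcp_rot: [-3.141, -0.0, 1.719]
contact_force: [0.6, -0.4, 0.2]
grip_width: 0.6
92 [318.68354714 249.65177588] [342.88971855 223.92996364]
96 [318.6505727 247.7709222] [342.97175753 223.49768591]
100 [318.61743625 245.88082748] [343.05443486 223.06204457]
[535.20698225 -47.16916621  95.        ]
```

View pics/w4.png

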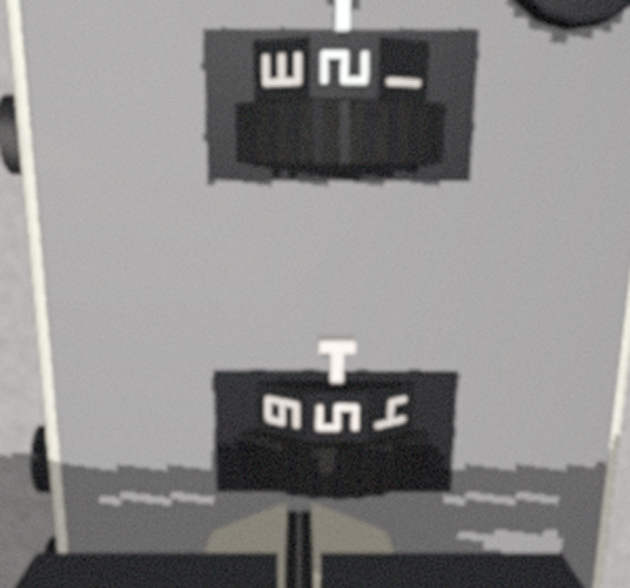

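The wheel now shows 5 at the pointer (338,418), and the other wheel is still at 2. Next is the key.

Run:
```python
from h import *
import pickle
s=pickle.load(open('s2.pkl','rb'));t=pickle.load(open('top1.pkl','rb'))
P=[]
for c in(s,t):
    R,tt,K=cam(c);P.append(K@np.c_[R,tt])
X=cv2.triangulatePoints(P[0],P[1],np.array([[320.5],[244.8]]),np.array([[342.4],[222.6]]));print((X[:3]/X[3]).ravel())
print(plan([536.5,-46.5,112],1.719))
```

```text
[536.71602509 -45.09083574 101.35581619]
(array([-0.075 ,  0.0096,  0.0259]), array([-0.0014, -0.0002, -0.0002]))
```

```bash
python3 -m pendant '[[[-0.025,0.003,0],[0,0,0],0],[[-0.050,0.006,0],[0,0,0],0],[[-0.073,0.0096,0],[0,0,0],0],[[-0.0745,0.0096,0.010],[0,0,0],0],[[-0.0745,0.0096,0.022],[0,0,0],0],[[-0.0745,0.0096,0.026],[0,0,0],0],[[-0.0745,0.0096,0.030],[0,0,0],0],[[-0.0745,0.0096,0.032],[0,0,0],0],[[-0.0745,0.0096,0.032],[0,0,0],0],[[-0.0745,0.0096,0.032],[0,0,0],0]]'
python3 - <<'E'
from h import *
c=capture('scene'); u,v=proj(c,[536,-47,105]).astype(int)
cv2.imwrite("pics/s3.png",cv2.resize(c["color"][v-60:v+60,u-75:u+75][:,:,::-1],None,fx=4.5,fy=4.5,interpolation=cv2.INTER_CUBIC))
E
```

```text
time: 9.62
tool_pos: [536.7, -45.7, 284.9]
tcp_rot: [3.141, 0.0, 1.719]
contact_force: [0.1, 0.8, -0.2]
grip_width: 0.4
```

View pics/s3.png

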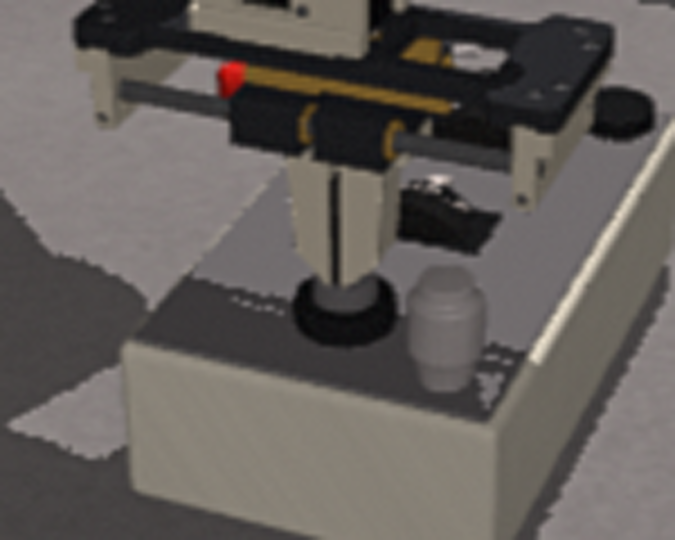

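The tip (335,280) is right over the key and the objective is clear. I'll press down gradually.

```bash
python3 -m pendant '[[[0,0,0.002],[0,0,0],0],[[0,0,0.004],[0,0,0],0],[[0,0,0.005],[0,0,0],0],[[0,0,0.006],[0,0,0],0],[[0,0,0.006],[0,0,0],0],[[0,0,0.006],[0,0,0],0]]';python3 -m pendant '[[[0,0,0.001],[0,0,0],0],[[0,0,0.002],[0,0,0],0],[[0,0,0.002],[0,0,0],0],[[0,0,0.002],[0,0,0],0]]';python3 -m pendant '[[[0,0,0.001],[0,0,0],0],[[0,0,0.002],[0,0,0],0],[[0,0,0.002],[0,0,0],0],[[0,0,0.002],[0,0,0],0]]'
```

```text
time: 10.17
tool_pos: [536.9, -45.9, 279.0]
tcp_rot: [3.14, 0.0, 1.719]
contact_force: [1.6, 1.9, 4.6]
grip_width: 0.6
time: 10.5
tool_pos: [536.9, -45.9, 278.1]
tcp_rot: [3.14, 0.001, 1.719]
contact_force: [-1.0, 3.5, 14.6]
grip_width: 0.6
time: 10.83
tool_pos: [536.8, -45.9, 277.8]
tcp_rot: [3.139, 0.001, 1.719]
contact_force: [-6.8, 3.8, 27.3]
grip_width: 0.3
```

The force rises hard at tip z ≈ 100. I'll release in steps to see over what travel the spring pushes back, taking pictures in and out.

```bash
python3 -c "
from h import *
import pickle
pickle.dump(capture('scene'),open('k_in.pkl','wb'))"
for i in 1 2 3 4 5 6 7; do python3 -m pendant '[[[0,0,-0.0015],[0,0,0],0],[[0,0,-0.0015],[0,0,0],0],[[0,0,-0.0015],[0,0,0],0]]' | grep -E 'tool_pos|force'; done
```

```text
tool_pos: [536.8, -45.9, 278.0]
contact_force: [-3.3, 3.3, 17.2]
tool_pos: [536.9, -45.9, 278.2]
contact_force: [1.2, 3.1, 8.6]
tool_pos: [536.8, -46.0, 279.2]
contact_force: [2.8, 1.4, 4.4]
tool_pos: [536.7, -46.1, 280.6]
contact_force: [2.9, 0.1, 2.9]
tool_pos: [536.6, -46.2, 282.0]
contact_force: [1.7, 0.3, 1.8]
tool_pos: [536.5, -46.1, 283.4]
contact_force: [0.6, -0.4, 1.0]
tool_pos: [536.4, -46.0, 284.8]
contact_force: [-0.1, 0.3, 0.3]
```

The spring acted over about 6 mm (tip 284 → 278 mm), with about 5 N at the end and a hard stop after it, so the key went fully in. I'll lift clear and check.

```bash
python3 -m pendant '[[[0,0,-0.010],[0,0,0],0],[[0,0,-0.030],[0,0,0],0],[[0,0,-0.060],[0,0,0],0],[[0,0,-0.090],[0,0,0],0],[[0,0,-0.100],[0,0,0],0],[[0,0,-0.100],[0,0,0],0],[[0,0,-0.100],[0,0,0],0],[[0,0,-0.100],[0,0,0],0],[[0,0,-0.100],[0,0,0],0]]'
python3 - <<'E'
from h import *
import pickle
w=capture('wrist')["color"]; s=capture('scene'); u,v=proj(s,[536,0,105]).astype(int)
f=lambda im:cv2.resize(im[:,:,::-1],(390,312),interpolation=cv2.INTER_CUBIC)
si=pickle.load(open('k_in.pkl','rb'))["color"]
a=f(s["color"][v-60:v+60,u-75:u+75]); b=f(si[v-60:v+60,u-75:u+75]); 
u,v=proj(capture('wrist'),[524,28,100]).astype(int); print(u,v)
d=cv2.resize(w[max(0,v-130):v+80,150:480][:,:,::-1],(390,248),interpolation=cv2.INTER_CUBIC)
t=cv2.resize(capture('top')["color"][160:360,120:480][:,:,::-1],(390,248))
cv2.imwrite("pics/fin.png",np.vstack([np.hstack([a,b]),np.hstack([d,t])]))
E
```

```text
time: 13.38
tool_pos: [536.3, -46.0, 383.4]
tcp_rot: [-3.138, -0.001, 1.719]
contact_force: [-0.2, -0.1, -0.2]
grip_width: 0.7
319 132
```

View pics/fin.png

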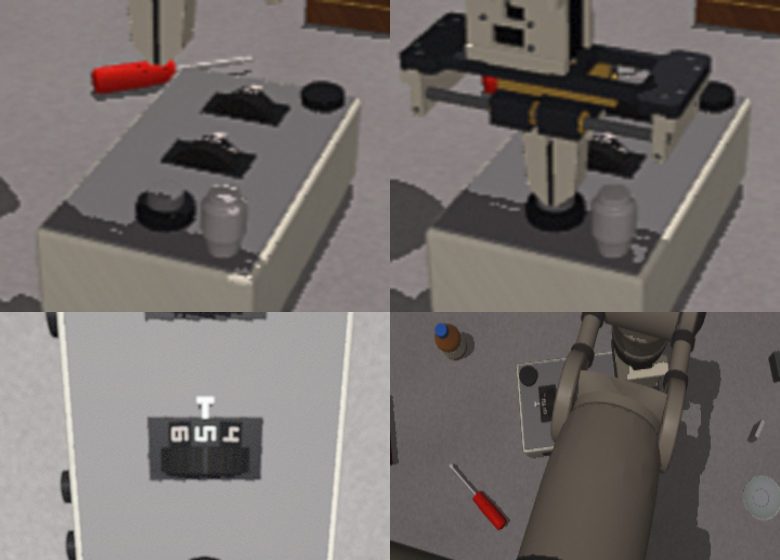

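The final check shows 5 at the pointer (205,433). The key was sunk in its housing while pressed (555,210) and is out again (165,200). The bystanders in view are in place and the arm is clear, so I'll hand in.

```bash
python3 -c "
from plant import close_job; print(close_job())"
```

```text
the job is handed in; nothing more can be done
None
```

The lamp unit is set to level 5 and the job is handed in at about 13.5 s. The simulator reports no verdict, so this rests on my own checks.

- **Wheel:** I rolled it from 7 to 6 to 5 with two light strokes toward the robot. The force readings during the strokes were 4.5–7.3 N, under the 12 N limit. After the key press, the wrist picture still showed 5 at the pointer.
- **Key:** I pressed it only after the 5 had clicked in. It met a hard stop after about 6 mm of spring travel, and I pushed on to about 27 N against the stop, well over the 5 N needed. The last scene picture shows it out again.
- **Other wheel:** It read 2 before and after the strokes. After the key press I saw it only from a distance.
- **Everything else:** The arm is about 100 mm clear of the key with a force reading near zero, and the bystanders I could see stand where they were. The V-block is partly cut off in the last pictures.
- **Disagreements:** The two-camera estimate put the key top at 101 mm, but touch put it at about 106 mm. The top and wrist cameras differed by 3–4 mm on the wheel, which I settled by comparing with the visible fingertip.

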